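# Slant the moulding past the post into its bay

### The arm

A 6-joint arm with a two-finger parallel gripper is mounted at the origin on the work surface. World frame = base frame: x ahead of the robot, y to its left, z up, the work surface at z = 0. Lengths are in mm, angles in rad, forces in N, time in s.
With the tool pointing down it reaches from about 350 to 975 mm from the base axis. Payload 17.4 kg.
Tool frame: the origin (TCP) lies at the very end of the fingers, on their centre line; the grasp point (between the pads) lies bot.grip_depth behind it (bot.grip_depth is the distance from the TCP to the grasp point, in mm); z points along the fingers, y is the line along which they close (so a half turn about z gives the same grasp; the last joint's range is limited). The gripper opens to 85 mm and grips with 20 to 120 N. Pads are 22 mm wide; open, the fingers measure 114 mm over their backs; the gripper's body (76 mm by 85 mm) begins 54 mm behind the grasp point. The pads swing forward as they close: fully open they stand 13 mm farther back than shut.
Start: joints at [-1.377, 0.116, 1.442, -0, 1.584, -0.038], TCP at [155.058, -656.955, 231.303] pointing down, gripper open.
Joint ranges: [-2.83, 2.83], [-0.83, 2.19], [0.07, 2.5], [-1.14, 4.28], [0.01, 3], [-2.97, 2.97]. Speed limits (rad/s): [1.89, 1.89, 2.22, 3.14, 3.14, 3.14].

### API

Orientations are given as [roll, pitch, yaw] about the fixed x, y, z axes, in that order (R = Rz(yaw) Ry(pitch) Rx(roll)).
In Python, from bench import bot, vision gives the robot as it stands.
- The arm moves only by the tool move_arm, never from a script. Its argument "rows" is a list of rows, each an object with "slide": the shift along the tool's x, y, z in m, a list of three; "rot": the turn, a rotation vector about the tool's x, y, z in rad, a list of three. In form: [{"slide": [dx, dy, dz], "rot": [ax, ay, az]}, ...]. A call has 1 to 5 rows; each row shifts and turns the commanded pose from where the row before left it, along the tool's axes as they then stand; what a row does not reach is not made up. A row lasts 1/10 s, in which the tool goes at most 50 mm and 8.59 degrees, less where a joint would pass 70% of its speed; a pose out of reach is approached as far as the arm can. A call is refused whole if a number of a shift passes 0.05 or a number of a turn 0.15, either way. A call with a gripper value outside its range is refused whole. "fingers" is the opening, from 0 (shut) to 1 (fully open), set as the call begins (left out, the last holds). The fingers move at their own pace and stop on an object; the grip force is fixed at half the most. Time passes only in rows, so rows that do not move let the fingers close. It gives the time, the measured TCP pose, the force, the opening and the grip force at its end, in the units of the state.
- bot.observe(): the state, without advancing time (a new reading comes with each control period).
- vision.grab_frame(name): name is "scene" or "top" or "wrist"; returns a dict with "color" (400x640x3 uint8, red, green, blue), "mtx" (3x3 intrinsics, pixels), "world_from_camera" (4x4, takes a point from camera to world coordinates). Camera axes: x right, y up, looking along -z (the intrinsics and any distortion apply to the point x, -y, -z); pixel columns grow to the right and rows downward; lengths in mm; the calibration is good to about 2 mm. A picture is of the moment at which its call begins. There is no depth.
- bot.sign_off(): hands the job in; it is judged then, once.
The state is a dict: "clock": time; "joint_positions": joint angles; "joint_vel": joint speeds; "joint_torque": joint torques, N m; "position": TCP position; "tool_rot": TCP orientation; "force": force on the tool from outside, world axes, zero at the start; "torque": the same for the moment, N m; "grip_width": finger opening in mm; "finger_force": force on a finger pad.
Only numpy, scipy, OpenCV 4.12 (cv2) and the standard library are available. Lean on these libraries where they do the work, as an engineer would, in place of code of your own. Each camera call takes 0.05 s, during which the arm holds its last target. There are 200 camera calls.

### The job

Stow the length of pine moulding in the low three-sided bay by pushing it over the table with the fingertips: slant it to clear the round post, push one end in through the mouth first while the other is still well outside, then push that other end in past the post, until the piece lies snug against the bay's back wall along its whole length. Never pick it up, lift it or tip it, let go of it at the end, and leave the glue bottle, mould, medallion and hoop where they are.

Things in the scene. Friction and masses are not known exactly. Their poses are not given: they have to be found in the camera images.
- moulding: pale pine bar lying on the table, 260 mm long (its y axis), 24 mm wide (x), 28 mm high (z), about 90 g; origin in the middle of its underside. Slides with ordinary friction; weight and friction vary. It starts on the robot's side of the post, roughly parallel to the mouth.
- end_a (a point): centre of the moulding's +y end face, half-way up (14 mm above the underside), 130 mm from its middle
- end_b (a point): centre of the moulding's -y end face, half-way up, 130 mm from its middle
- bay: fixed bay of three plywood walls, 30 mm high, 14 mm thick, no floor or roof. Origin on the table, mid-mouth; x points into the bay (away from the robot, within 6 degrees), y runs along the mouth. Inside 80 mm deep (back wall face at x = 80 mm), 300 mm wide (side walls at y = +-150 mm). Home, the moulding lies along the bay's y with its middle at x = 68 mm.
- post: fixed round dark steel post, 25 mm across, 55 mm high; origin at its foot. It stands 60 mm outside the mouth, 107 mm left or right of mid-mouth (the flush empty socket opposite is no obstacle). About 245 mm are free from it to the far side wall: the moulding passes only slanted, about 35 degrees, the end away from the post ahead in the far corner of the bay.
- glue: white round glue bottle, 52 mm across, 110 mm high, standing; loose, origin in the middle of its underside; to be left alone
- mould: green silicone mould block, 75 x 75 x 22 mm, lying flat; loose, origin in the middle of its underside; to be left alone
- medallion: round plaster medallion, 84 mm across, 18 mm high; loose, origin in the middle of its underside; to be left alone
- hoop: flat wooden hoop, 90 mm across, 8 mm high; loose, origin in the middle of its underside; to be left alone

How it is judged:
By the outcome, as a careful person would: the job done as asked, in the order asked, and still so for the second after the job is handed in, with the robot touching nothing.
It also fails if it takes over 72 s, if anything falls off the work surface, if the arm or the gripper's body presses on something with over 40 N, if the wrist force passes 120 N, or if a joint passes its speed limit or range.

## Working session

There is one attempt and no reset: what is moved stays moved. The work goes in short steps, Python scripts to look and compute and a tool call to move; the robot and the scene stay as the last step left them, time stands still between calls to the robot, and variables do not carry over. Pictures are saved under pics/ and viewed, at most 10 in all, crops included, and the job is handed in when it is done.

Besides the shell and the picture viewer there is one more tool, called after "Emit:" as a command line: name --argument value ..., lists and objects as JSON in quotes. move_arm: Moves the arm, as the interface text tells. Its arguments: {"type":"object","properties":{"rows":{"type":"array"},"fingers":{"type":"number"}},"required":["rows"]}

```bash
mkdir -p pics; ls; python3 - <<'E'
from bench import bot, vision
import cv2,pickle
f={n:vision.grab_frame(n) for n in("top","scene")}
pickle.dump(f,open('f0.pkl','wb'))
for n in f:
    cv2.imwrite(f'pics/{n}0.png',f[n]['color'][:,:,::-1]); print(n,f[n]['mtx'],f[n]['world_from_camera'].round(3), [k for k in f[n]])
s=bot.observe(); print(s, bot.grip_depth)
E
```

```text
pics
top [[490.06754957   0.         324.55779411]
 [  0.         490.06754957 197.84991008]
 [  0.           0.           1.        ]] [[-1.600000e-02  9.980000e-01 -5.700000e-02  4.368190e+02]
 [-1.000000e+00 -1.700000e-02 -2.300000e-02 -2.360500e+01]
 [-2.400000e-02  5.700000e-02  9.980000e-01  1.385111e+03]
 [ 0.000000e+00  0.000000e+00  0.000000e+00  1.000000e+00]] ['color', 'mtx', 'world_from_camera']
scene [[456.86024308   0.         319.16813224]
 [  0.         456.86024308 199.90854994]
 [  0.           0.           1.        ]] [[ 5.110000e-01 -5.230000e-01  6.820000e-01  1.251728e+03]
 [ 8.600000e-01  3.210000e-01 -3.980000e-01 -4.336300e+02]
 [-1.100000e-02  7.890000e-01  6.140000e-01  6.806200e+02]
 [ 0.000000e+00  0.000000e+00  0.000000e+00  1.000000e+00]] ['color', 'mtx', 'world_from_camera']
{'clock': 0.1, 'joint_positions': array([-1.37682293e+00,  1.16421246e-01,  1.44219320e+00, -1.17403606e-05,
        1.58403265e+00, -3.78282958e-02]), 'joint_vel': array([-0.000812  , -0.00271857, -0.00180376,  0.00020374, -0.00088621,
        0.00080276]), 'joint_torque': array([ 2.41400208e-03, -7.33664274e+01, -6.33789396e+01, -1.01170547e-04,
        5.14010433e-03, -3.05375318e-05]), 'position': array([ 155.00337409, -656.77692105,  230.65058639]), 'tool_rot': array([-3.14053853e+00, -2.81469784e-05,  2.31801532e-01]), 'force': array([ 0.51962022,  0.30752056, -1.11153929]), 'torque': array([0.03945744, 0.00278563, 0.00518622]), 'finger_force': 0.0, 'grip_width': 85.24056234778959} 18.700000000000003
```

View pics/top0.png

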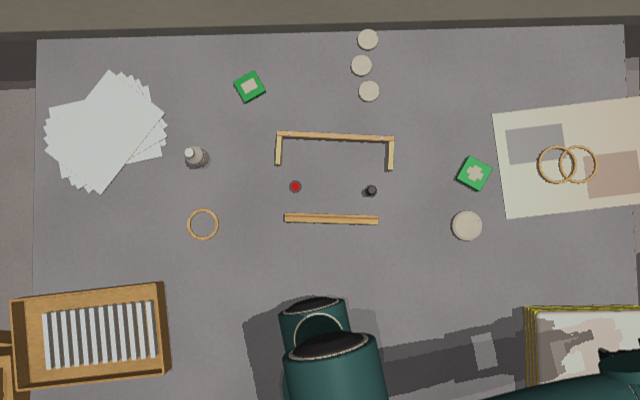

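View pics/scene0.png

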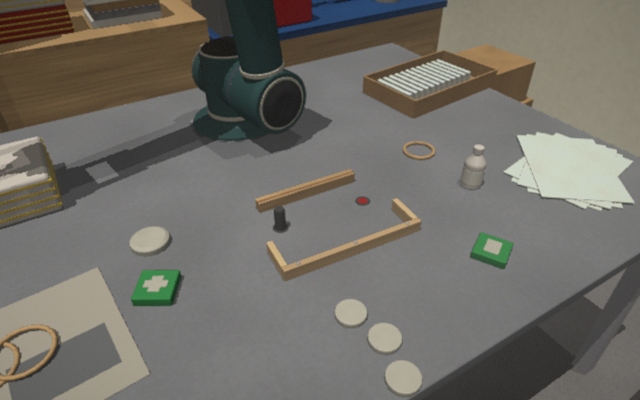

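The top view shows the bay (corners near (275,135) and (394,138), open downwards), the post at (371,190), the socket at (295,187) and the moulding from (284,217) to (379,220). Now an enlarged crop.

```bash
python3 - <<'E'
import cv2,pickle
f=pickle.load(open('f0.pkl','rb'))['top']['color'][120:235,260:415,::-1]
cv2.imwrite('pics/crop0.png',cv2.resize(f,None,fx=5,fy=5,interpolation=cv2.INTER_CUBIC))
E
```

```text
(no output)
```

View pics/crop0.png

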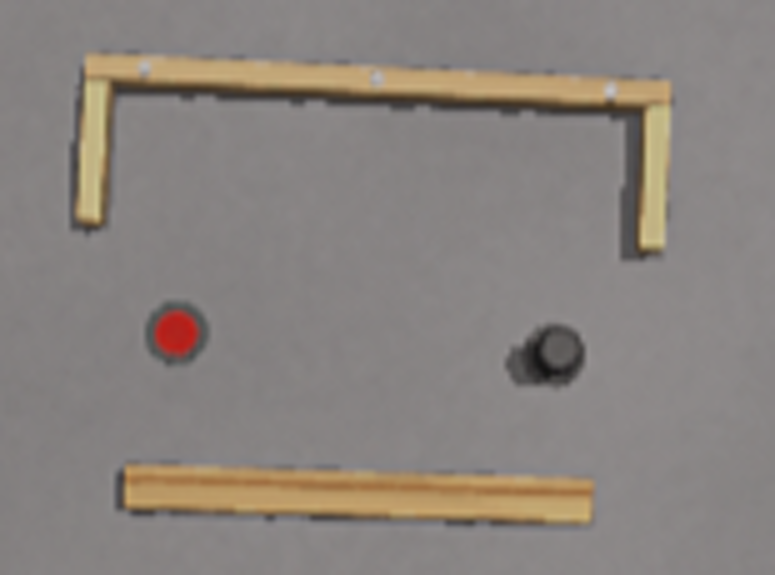

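```bash
cat > h.py <<'E'
import numpy as np
def px2w(f,uv,z):
    uv=np.atleast_2d(np.array(uv,float)); K=f['mtx'];T=f['world_from_camera']
    d=np.c_[(uv-K[:2,2])/K[[0,1],[0,1]],np.ones(len(uv))]*[1,-1,-1]
    d=d@T[:3,:3].T; o=T[:3,3]; return (o+d*((z-o[2])/d[:,2:]))[:,:2]
def w2px(f,P):
    P=np.atleast_2d(np.array(P,float));K=f['mtx'];T=f['world_from_camera']
    c=(P-T[:3,3])@T[:3,:3]; c=c*[1,-1,-1]; p=c@K.T; return p[:,:2]/p[:,2:]
def crop(c,s,off): return (np.atleast_2d(np.array(c,float))+.5)/s-.5+off
E
python3 - <<'E'
from h import *
import pickle
f=pickle.load(open('f0.pkl','rb'))['top']
g=lambda c,z:px2w(f,crop(c,5,[260,120]),z).round(1)
print('bay: outBL,outBR,innerBL,innerBR, endL in/out,endR in/out\n',g([(85,55),(670,82),(112,80),(644,104),(103,222),(75,220),(638,250),(664,250)],30))
print('post',g([(560,350)],55),'socket',g([(176,332)],0))
print('mould',g([(124,466),(593,482),(593,522),(124,509)],28))
E
```

```text
bay: outBL,outBR,innerBL,innerBR, endL in/out,endR in/out
 [[ 705.4  139. ]
 [ 683.6 -187. ]
 [ 691.   124. ]
 [ 671.6 -172.3]
 [ 611.2  129.9]
 [ 612.6  145.6]
 [ 590.  -167.1]
 [ 589.8 -181.5]]
post [[ 533.4 -121. ]] socket [[551.5  92.4]]
mould [[ 475.1  119.9]
 [ 462.  -139.6]
 [ 439.9 -139.1]
 [ 451.2  120.2]]
```

The enlarged crop shows the mouth ends at (103,222) and (638,250), post top at (560,350), and moulding corners at (124,466) and (593,522). In world coordinates:

- **Bay:** origin about (601,-19), yaw -0.067.
- **Post:** (533,-121), on the -y side.
- **Moulding:** (457,-10), yaw -0.048.

I'll travel to behind the moulding first.

Emit:
move_arm --rows '[{"slide":[0,0,0],"rot":[0,0,0.14]},{"slide":[0,0,0],"rot":[0,0,0.14]},{"slide":[0.013,-0.038,0],"rot":[0,0,0]},{"slide":[0.013,-0.038,0],"rot":[0,0,0]},{"slide":[0.013,-0.038,0],"rot":[0,0,0]}]' --fingers 1

```text
clock: 0.6
position: [199.7, -543.6, 230.6]
tool_rot: [-3.141, 0.0, -0.049]
force: [0.2, -0.5, 0.5]
grip_width: 85.6
finger_force: 0.0
```

Emit:
move_arm --rows '[{"slide":[0.013,-0.038,0],"rot":[0,0,0]},{"slide":[0.013,-0.038,0],"rot":[0,0,0]},{"slide":[0.013,-0.038,0],"rot":[0,0,0]},{"slide":[0.013,-0.038,0],"rot":[0,0,0]},{"slide":[0.013,-0.038,0],"rot":[0,0,0]}]'

```text
clock: 1.1
position: [273.8, -356.7, 231.1]
tool_rot: [-3.141, 0.0, -0.049]
force: [0.8, 0.4, -0.7]
grip_width: 85.3
finger_force: 0.0
```

Emit:
move_arm --rows '[{"slide":[0.013,-0.038,0],"rot":[0,0,0]},{"slide":[0.013,-0.038,0],"rot":[0,0,0]},{"slide":[0.013,-0.038,0],"rot":[0,0,0]},{"slide":[0.013,-0.038,0],"rot":[0,0,0]},{"slide":[0.013,-0.038,0],"rot":[0,0,0]}]'

```text
clock: 1.6
position: [347.7, -170.1, 231.2]
tool_rot: [3.141, -0.0, -0.049]
force: [0.2, -0.2, -0.2]
grip_width: 85.4
finger_force: 0.0
```

Emit:
move_arm --rows '[{"slide":[0.013,-0.038,0],"rot":[0,0,0]},{"slide":[0.013,-0.038,0],"rot":[0,0,0]},{"slide":[0.013,-0.038,0],"rot":[0,0,0]},{"slide":[0.013,-0.038,0],"rot":[0,0,0]},{"slide":[0.013,-0.038,0],"rot":[0,0,0]}]'

```text
clock: 2.1
position: [421.9, 16.8, 231.3]
tool_rot: [3.142, -0.0, -0.048]
force: [0.9, -0.3, -0.7]
grip_width: 85.5
finger_force: 0.0
```

Emit:
move_arm --rows '[{"slide":[0,-0.004,0.04],"rot":[0,0,0]},{"slide":[0,0,0.04],"rot":[0,0,0]},{"slide":[0,0,0.04],"rot":[0,0,0]},{"slide":[0,0,0.04],"rot":[0,0,0]},{"slide":[0,0,0.03],"rot":[0,0,0]}]'

```text
clock: 2.6
position: [420.9, 19.1, 38.7]
tool_rot: [3.142, 0.002, -0.048]
force: [-0.2, 0.1, -0.2]
grip_width: 85.3
finger_force: 0.0
```

Emit:
move_arm --rows '[{"slide":[0,0,0.015],"rot":[0,0,0]},{"slide":[0,0,0.015],"rot":[0,0,0]},{"slide":[0,0,0.01],"rot":[0,0,0]},{"slide":[0,0,0.005],"rot":[0,0,0]}]'

```text
clock: 3.0
position: [421.5, 19.0, -4.5]
tool_rot: [3.142, 0.001, -0.048]
force: [-0.7, 0.4, 0.2]
grip_width: 85.6
finger_force: 0.0
```

```bash
python3 - <<'E'
from bench import vision
from h import *
import cv2
for n in ("scene",):
    f=vision.grab_frame(n); im=f['color'][120:295,190:430,::-1]
    cv2.imwrite('pics/s1.png',cv2.resize(im,None,fx=3.3,fy=3.3,interpolation=cv2.INTER_CUBIC))
E
```

```text
(no output)
```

View pics/s1.png

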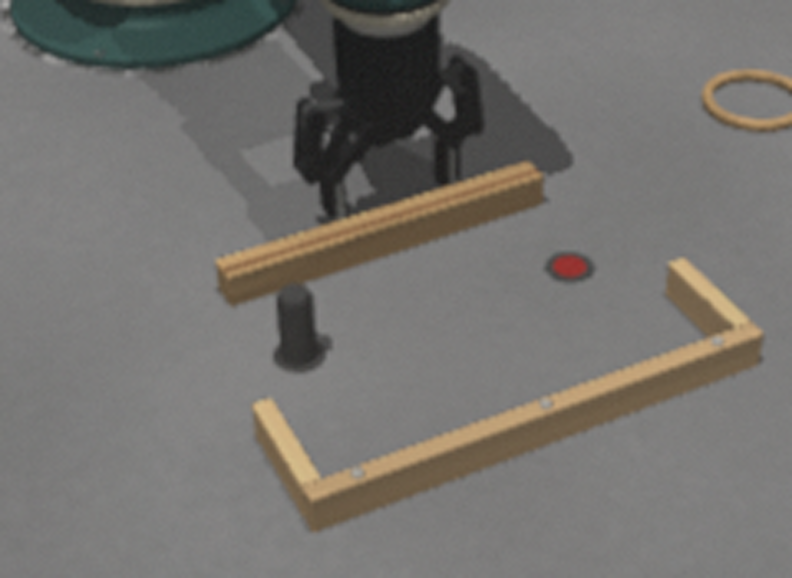

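The crop shows both open fingers, at (330,200) and (445,170), standing just behind the moulding, which runs from (230,280) to (535,180). I'll make contact and then swing it about its near-post part.

Emit:
move_arm --rows '[{"slide":[0.006,0,0],"rot":[0,0,0]},{"slide":[0.006,0,0],"rot":[0,0,0]},{"slide":[0.0051,-0.0008,0],"rot":[0,0,0.04]},{"slide":[0.0051,-0.0008,0],"rot":[0,0,0.04]},{"slide":[0.0051,-0.0008,0],"rot":[0,0,0.04]}]'

```text
clock: 3.55
position: [450.4, 19.4, -3.0]
tool_rot: [-3.141, -0.001, -0.17]
force: [-0.6, 0.5, -0.5]
grip_width: 85.4
finger_force: 0.2
```

Emit:
move_arm --rows '[{"slide":[0.0051,-0.0008,0],"rot":[0,0,0.04]},{"slide":[0.0051,-0.0008,0],"rot":[0,0,0.04]},{"slide":[0.0051,-0.0008,0],"rot":[0,0,0.04]},{"slide":[0.0051,-0.0008,0],"rot":[0,0,0.04]},{"slide":[0.0051,-0.0008,0],"rot":[0,0,0.04]}]'

```text
clock: 4.05
position: [476.1, 17.0, -3.0]
tool_rot: [-3.141, -0.001, -0.37]
force: [-0.5, 0.6, 0.5]
grip_width: 85.4
finger_force: 0.2
```

```bash
python3 - <<'E'
from bench import vision
from h import *
import cv2
for n in ("scene",):
    f=vision.grab_frame(n); im=f['color'][120:295,190:430,::-1]
    cv2.imwrite('pics/s2.png',cv2.resize(im,None,fx=3.3,fy=3.3,interpolation=cv2.INTER_CUBIC))
E
```

```text
(no output)
```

View pics/s2.png

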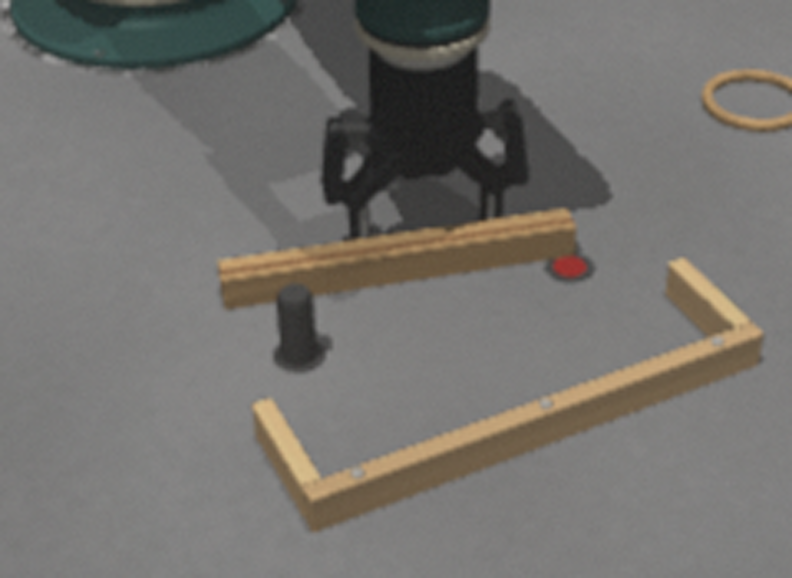

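The moulding follows: its free end is now at (575,225) and the post-side end is still at (222,280). I'll continue, and fit its pose from the image from now on.

Emit:
move_arm --rows '[{"slide":[0.0051,-0.0008,0],"rot":[0,0,0.04]},{"slide":[0.0051,-0.0008,0],"rot":[0,0,0.04]},{"slide":[0.0051,-0.0008,0],"rot":[0,0,0.04]},{"slide":[0.0051,-0.0008,0],"rot":[0,0,0.04]}]'

```text
clock: 4.5
position: [495.7, 11.5, -3.2]
tool_rot: [-3.141, -0.001, -0.529]
force: [0.1, -0.1, -0.1]
grip_width: 85.4
finger_force: 0.1
```

Emit:
move_arm --rows '[{"slide":[0.0051,-0.0008,0],"rot":[0,0,0.04]},{"slide":[0.0051,-0.0008,0],"rot":[0,0,0.04]},{"slide":[0.0051,-0.0008,0],"rot":[0,0,0.04]},{"slide":[0.0051,-0.0008,0],"rot":[0,0,0.04]}]'

```text
clock: 4.9
position: [514.4, 2.8, -3.2]
tool_rot: [-3.141, -0.001, -0.689]
force: [0.1, 0.0, 0.7]
grip_width: 85.7
finger_force: 0.2
```

```bash
cat > fit.py <<'E'
# fit the moulding's pose (bay frame u,v,slant deg) to the wood-coloured pixels of the named cameras
import numpy as np,cv2,sys
from h import *
from scipy.optimize import minimize
BO=np.array([601,-18.8]);BY=-0.0667
ux=np.array([np.cos(BY),np.sin(BY)]);uy=np.array([-ux[1],ux[0]])
def b2w(p): p=np.atleast_2d(p); return BO+p[:,:1]*ux+p[:,1:2]*uy
def w2b(p): d=np.atleast_2d(p)-BO; return np.c_[d@ux,d@uy]
S=4
def box(f,uv,h,shape):
    w=b2w(uv);P=np.vstack([np.c_[w,np.zeros(4)],np.c_[w,np.full(4,h)]])
    q=w2px(f,P);m=np.zeros((shape[0]*S,shape[1]*S),np.float32)
    cv2.fillConvexPoly(m,cv2.convexHull(np.round((q+.5)*S-.5).astype(np.int32)),1)
    return cv2.resize(m,(shape[1],shape[0]),interpolation=cv2.INTER_AREA)
def bar(p):
    t=np.radians(p[2]);a=np.array([np.sin(t),np.cos(t)]);n=np.array([a[1],-a[0]]);c=np.array(p[:2])
    return np.array([c+i*130*a+j*12*n for i,j in((1,1),(1,-1),(-1,-1),(-1,1))])
def fit(frames,p0):
    data=[]
    for f in frames:
        hsv=cv2.cvtColor(f['color'],cv2.COLOR_RGB2HSV)
        m=((hsv[...,0]>8)&(hsv[...,0]<28)&(hsv[...,1]>70)).astype(np.float32)
        sh=m.shape
        roi=np.clip(box(f,[[-260,-230],[-260,230],[110,230],[110,-230]],1,sh),0,1)
        bay=sum(box(f,r,30,sh) for r in([[80,-164],[80,164],[94,164],[94,-164]],[[0,150],[0,164],[94,164],[94,150]],[[0,-150],[0,-164],[94,-164],[94,-150]]))
        # post may hide the bar
        th=np.linspace(0,6.28,12);c=b2w([[-60,-107]])[0];P=np.vstack([np.c_[c+12.5*np.c_[np.cos(th),np.sin(th)],np.full(12,z)] for z in(0,55)])
        pm=np.zeros(sh,np.uint8);cv2.fillConvexPoly(pm,cv2.convexHull(np.round(w2px(f,P)).astype(np.int32)),1)
        w=((roi>.5)&(cv2.dilate((bay>0).astype(np.uint8),np.ones((3,3)))==0)&(pm==0)).astype(np.float32)
        data.append((f,m,w))
    cost=lambda p:sum(np.sum(w*np.abs(box(f,bar(p),28,m.shape)-m)) for f,m,w in data)
    best=None
    for d in(-8,0,8):
        r=minimize(cost,np.array(p0)+[0,0,d],method='Nelder-Mead',options=dict(initial_simplex=np.array(p0)+[[0,0,d],[15,0,d],[0,15,d],[0,0,d+6]],xatol=.1,fatol=.5))
        if best is None or r.fun<best.fun:best=r
    return best.x,best.fun
if __name__=='__main__':
    from bench import bot,vision
    p0=[float(x) for x in sys.argv[1:4]]
    fr=[vision.grab_frame(n) for n in sys.argv[4:]]
    for n,f in zip(sys.argv[4:],fr):
        p,c=fit([f],p0);print(n,p.round(1),round(float(c),1),'ends',np.r_[bar(p)[:2].mean(0),bar(p)[2:].mean(0)].round(0))
    if len(fr)>1: print('both',fit(fr,p0)[0].round(1))
    s=bot.observe();print('tcp bay',w2b(s['position'][:2])[0].round(1),s['position'][2].round(1),'yaw rel bay deg',np.degrees(s['tool_rot'][2]-BY).round(1),'t',s['clock'].round(2))
E
python3 - <<'E'
import pickle
from fit import *
d=pickle.load(open('f0.pkl','rb'))
for n in d: print(n,fit([d[n]],[-144,0,-1]))
E
python3 fit.py -88 -18 35 scene
```

```text
top (array([-144.12804638,   -0.77636998,   -1.12425212]), np.float64(50.5))
scene (array([-143.46001114,    3.74402244,   -1.54066797]), np.float64(128.25))
scene [-77.2 -18.8  29.2] 102.5 ends [ -14.   95. -141. -132.]Traceback (most recent call last):
  File "fit.py", line 44, in <module>
    s=bot.observe();print('tcp bay',w2b(s['position'][:2])[0].round(1),s['position'][2].round(1),'yaw rel bay deg',np.degrees(s['tool_rot'][2]-BY).round(1),'t',s['clock'].round(2))
                                                                                                                                                                ^^^^^^^^^^^^^^^^
AttributeError: 'float' object has no attribute 'round'
```

Emit:
move_arm --rows '[{"slide":[0.0055,0,0],"rot":[0,0,0]},{"slide":[0.0055,0,0],"rot":[0,0,0.02]},{"slide":[0.0055,0,0],"rot":[0,0,0.02]},{"slide":[0.0055,0,0],"rot":[0,0,0]}]'

```text
clock: 5.35
position: [530.8, -11.7, -3.6]
tool_rot: [-3.142, -0.0, -0.729]
force: [0.0, -0.1, 0.2]
grip_width: 85.6
finger_force: 0.2
```

```bash
sed -i "s/s\['clock'\].round(2)/s['clock']/" fit.py; python3 fit.py -65 -28 35 scene top
```

```text
scene [-67.  -30.9  35.7] 121.8 ends [   9.   75. -143. -136.]
top [-63.6 -34.8  37.1] 640.4 ends [  15.   69. -142. -139.]
both [-66.3 -32.2  35.6]
tcp bay [-70.4   2.3] -3.7 yaw rel bay deg -37.9 t 5.45
```

The pose is about (-65,-33,36°) in the bay frame: free end inside the mouth, trailing end outside, and post clearance of about 20 mm. I'll withdraw, close the fingers, and go round to the trailing end to push lengthwise.

Emit:
move_arm --rows '[{"slide":[-0.01,0,0],"rot":[0,0,0]},{"slide":[-0.01,0,0],"rot":[0,0,0]},{"slide":[0,0,-0.02],"rot":[0,0,0]},{"slide":[0,0,-0.025],"rot":[0,0,0]},{"slide":[0,0,-0.025],"rot":[0,0,0]}]'

```text
clock: 5.95
position: [514.4, 2.7, 67.0]
tool_rot: [3.141, 0.0, -0.727]
force: [0.5, 0.3, 0.7]
grip_width: 85.6
finger_force: 0.0
```

Emit:
move_arm --rows '[{"slide":[0.0101,0.0357,0],"rot":[0,0,0]},{"slide":[0.0101,0.0357,0],"rot":[0,0,0]},{"slide":[0.0101,0.0357,0],"rot":[0,0,0]},{"slide":[0.0101,0.0357,0],"rot":[0,0,0]},{"slide":[0.0101,0.0357,0],"rot":[0,0,0]}]' --fingers 0

```text
clock: 6.45
position: [433.1, -165.2, 66.3]
tool_rot: [-3.141, -0.0, -0.727]
force: [0.4, -0.7, -0.3]
grip_width: 12.4
finger_force: 0.0
```

Emit:
move_arm --rows '[{"slide":[0,0,0],"rot":[0,0,-0.145]},{"slide":[0,0,0],"rot":[0,0,-0.145]},{"slide":[0,0,0],"rot":[0,0,-0.145]},{"slide":[0,0,0],"rot":[0,0,-0.145]},{"slide":[0,0,0],"rot":[0,0,-0.145]}]'

```text
clock: 6.95
position: [433.8, -164.1, 66.2]
tool_rot: [-3.142, -0.0, 0.003]
force: [0.8, -0.6, -0.2]
grip_width: 0.1
finger_force: 0.0
```

Emit:
move_arm --rows '[{"slide":[0,0,0],"rot":[0,0,-0.145]},{"slide":[0,0,0],"rot":[0,0,-0.145]},{"slide":[0,0,0],"rot":[0,0,-0.145]},{"slide":[0,0,0],"rot":[0,0,-0.145]},{"slide":[0,0,0],"rot":[0,0,-0.145]}]'

```text
clock: 7.45
position: [433.9, -164.0, 66.2]
tool_rot: [-3.142, -0.0, 0.728]
force: [-0.5, 0.0, -0.4]
grip_width: 0.3
finger_force: 0.0
```

Emit:
move_arm --rows '[{"slide":[0,0,0],"rot":[0,0,-0.145]},{"slide":[0,0,0],"rot":[0,0,0]}]'

```text
clock: 7.65
position: [433.9, -164.1, 66.2]
tool_rot: [-3.142, -0.0, 0.87]
force: [0.6, -0.2, -0.3]
grip_width: 0.1
finger_force: 0.0
```

```bash
python3 fit.py -65 -33 36 scene top; python3 - <<'E'
from bench import vision
import cv2
im=vision.grab_frame('top')['color'][110:250,250:420,::-1]
cv2.imwrite('pics/t3.png',cv2.resize(im,None,fx=4,fy=4,interpolation=cv2.INTER_CUBIC))
E
```

```text
scene [-65.4 -31.6  36.1] 130.2 ends [  11.   73. -142. -137.]
top [-54.3 -18.5  36.1] 168.5 ends [  22.   87. -131. -124.]
both [-64.2 -31.4  36.5]
tcp bay [-156.8 -156.4] 66.3 yaw rel bay deg 53.3 t 7.75
```

View pics/t3.png

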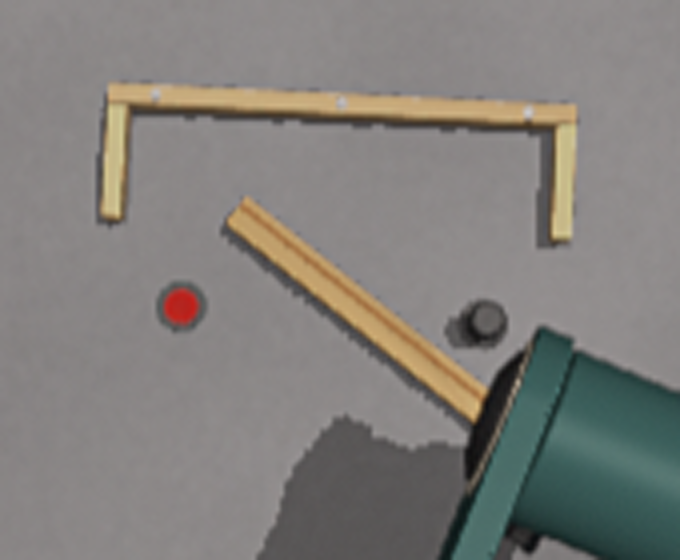

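The top crop shows the slanted bar from its free end at (240,213), just inside the mouth, past the post at (487,320), to the gripper. Next: descend and push lengthwise.

Emit:
move_arm --rows '[{"slide":[0,0.002,0.02],"rot":[0,0,0]},{"slide":[0,0,0.02],"rot":[0,0,0]},{"slide":[0,0,0.012],"rot":[0,0,0]},{"slide":[0,0,0.006],"rot":[0,0,0]},{"slide":[0.005,0,0],"rot":[0,0,0]}]'

```text
clock: 8.3
position: [438.8, -162.3, 7.8]
tool_rot: [-3.141, 0.0, 0.865]
force: [-0.4, 0.3, 0.4]
grip_width: 0.1
finger_force: 0.0
```

Emit:
move_arm --rows '[{"slide":[0.008,0,0],"rot":[0,0,0]},{"slide":[0.008,0,0],"rot":[0,0,0]},{"slide":[0.008,0,0],"rot":[0,0,0]},{"slide":[0.008,0,0],"rot":[0,0,0]},{"slide":[0.008,0,0],"rot":[0,0,0]}]'

```text
clock: 8.8
position: [465.6, -131.3, 8.5]
tool_rot: [3.141, -0.0, 0.867]
force: [-0.3, -0.9, -0.1]
grip_width: -0.0
finger_force: 0.3
```

```bash
python3 fit.py -45 -5 36 scene top
```

```text
scene [-46.   -5.9  36.3] 131.2 ends [  31.   99. -123. -111.]
top [-42.7  -3.6  36.6] 258.4 ends [  35.  101. -120. -108.]
both [-45.   -6.7  36.9]
tcp bay [-127.6 -121.1] 8.3 yaw rel bay deg 53.5 t 8.9
```

Emit:
move_arm --rows '[{"slide":[0.008,0,0],"rot":[0,0,0]},{"slide":[0.008,0,0],"rot":[0,0,0]},{"slide":[0.008,0,0],"rot":[0,0,0]}]'

```text
clock: 9.2
position: [480.9, -113.1, 8.3]
tool_rot: [-3.142, 0.0, 0.867]
force: [0.6, -0.9, -0.9]
grip_width: -0.1
finger_force: 0.2
```

Emit:
move_arm --rows '[{"slide":[0.008,0,0],"rot":[0,0,0]},{"slide":[0.008,0,0],"rot":[0,0,0]},{"slide":[0.006,0,0],"rot":[0,0,0]},{"slide":[0,0,0],"rot":[0,0,0]}]'

```text
clock: 9.6
position: [495.3, -96.3, 8.3]
tool_rot: [-3.142, -0.0, 0.868]
force: [-0.5, 0.0, 0.0]
grip_width: 0.4
finger_force: 0.0
```

```bash
python3 fit.py -14 29 36 scene top; python3 - <<'E'
from bench import vision
import cv2
im=vision.grab_frame('top')['color'][110:250,250:420,::-1]
cv2.imwrite('pics/t4.png',cv2.resize(im,None,fx=4,fy=4,interpolation=cv2.INTER_CUBIC))
E
```

```text
scene [-17.6  31.5  37.1] 109.4 ends [ 61. 135. -96. -72.]
top [26.1 88.9 37. ] 167.4 ends [104. 193. -52. -15.]
both [-17.1  31.4  36.8]
tcp bay [-100.8  -84.9] 8.3 yaw rel bay deg 53.5 t 9.7
```

View pics/t4.png

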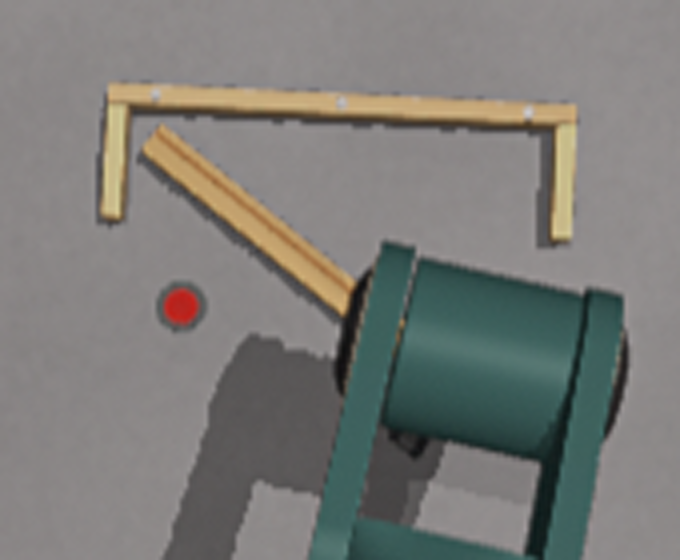

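The top crop shows the free end at (155,140), about 10 mm short of the back-left corner. I'll push a little further in, then back off and go behind the trailing half.

Emit:
move_arm --rows '[{"slide":[0.005,0,0],"rot":[0,0,0]},{"slide":[0.004,0,0],"rot":[0,0,0]},{"slide":[0.002,0,0],"rot":[0,0,0]},{"slide":[0,0,0],"rot":[0,0,0]}]'

```text
clock: 10.15
position: [502.1, -88.2, 8.3]
tool_rot: [3.142, -0.0, 0.867]
force: [-0.0, 0.5, -0.6]
grip_width: 0.2
finger_force: 0.0
```

```bash
python3 fit.py -12 36 36 scene
```

```text
scene [-11.6  40.1  36.9] 98.9 ends [ 66. 144. -90. -64.]
tcp bay [-94.2 -76. ] 8.3 yaw rel bay deg 53.5 t 10.2
```

Emit:
move_arm --rows '[{"slide":[-0.008,0,0],"rot":[0,0,0]},{"slide":[-0.007,0,0],"rot":[0,0,0]},{"slide":[0,0,-0.025],"rot":[0,0,0]},{"slide":[0,0,-0.025],"rot":[0,0,0]},{"slide":[0,0,-0.02],"rot":[0,0,0]}]'

```text
clock: 10.7
position: [491.9, -100.5, 79.7]
tool_rot: [3.141, -0.0, 0.866]
force: [-0.0, 0.2, -0.5]
grip_width: -0.2
finger_force: 0.0
```

Emit:
move_arm --rows '[{"slide":[0.035,-0.012,0],"rot":[0,0,0]},{"slide":[0.035,-0.012,0],"rot":[0,0,0]},{"slide":[0.035,-0.012,0],"rot":[0,0,0]},{"slide":[0,0,0],"rot":[0,0,0.145]},{"slide":[0,0,0],"rot":[0,0,0.145]}]' --fingers 0.5

```text
clock: 11.2
position: [532.6, 3.9, 78.2]
tool_rot: [-3.141, 0.0, 0.573]
force: [-0.6, 0.4, 0.7]
grip_width: 42.6
finger_force: 0.0
```

Emit:
move_arm --rows '[{"slide":[0,0,0],"rot":[0,0,0.145]},{"slide":[0,0,0],"rot":[0,0,0.145]},{"slide":[0,0,0],"rot":[0,0,0.145]},{"slide":[0,0,0],"rot":[0,0,0.145]},{"slide":[0,0,0],"rot":[0,0,0.145]}]'

```text
clock: 11.7
position: [532.4, 2.8, 78.3]
tool_rot: [3.142, 0.0, -0.155]
force: [-0.3, 0.7, 0.4]
grip_width: 42.6
finger_force: 0.0
```

Emit:
move_arm --rows '[{"slide":[0,0,0],"rot":[0,0,0.145]},{"slide":[0,0,0],"rot":[0,0,0.145]},{"slide":[0,0,0],"rot":[0,0,0.145]},{"slide":[0,0,0],"rot":[0,0,0.13]},{"slide":[0,0,0],"rot":[0,0,0]}]'

```text
clock: 12.2
position: [532.4, 2.9, 78.3]
tool_rot: [3.142, -0.0, -0.716]
force: [-0.7, -0.3, 0.1]
grip_width: 42.5
finger_force: 0.0
```

```bash
python3 fit.py -11 37 37 scene top
```

```text
scene [-11.6  40.2  36.8] 99.4 ends [ 66. 144. -90. -64.]
top [ 9.3 62.7 35.4] 549.5 ends [ 85. 169. -66. -43.]
both [-10.8  40.9  37.1]
tcp bay [-69.8  17.2] 78.3 yaw rel bay deg -36.8 t 12.3
```

Emit:
move_arm --rows '[{"slide":[0,0,0.025],"rot":[0,0,0]},{"slide":[0,0,0.025],"rot":[0,0,0]},{"slide":[0,0,0.015],"rot":[0,0,0]},{"slide":[0,0,0.01],"rot":[0,0,0]},{"slide":[0.006,0,0],"rot":[0,0,0]}]'

```text
clock: 12.8
position: [536.6, -0.4, 2.3]
tool_rot: [3.141, 0.001, -0.712]
force: [-0.1, 0.8, 0.3]
grip_width: 42.5
finger_force: 0.0
```

Emit:
move_arm --rows '[{"slide":[0.006,0,0],"rot":[0,0,0]},{"slide":[0.0058,0.0008,0],"rot":[0,0,-0.04]},{"slide":[0.0058,0.0008,0],"rot":[0,0,-0.04]},{"slide":[0.0058,0.0008,0],"rot":[0,0,-0.04]}]'

```text
clock: 13.2
position: [555.1, -17.7, 4.6]
tool_rot: [-3.141, -0.002, -0.591]
force: [-0.4, 0.0, 0.4]
grip_width: 42.6
finger_force: 0.1
```

```bash
python3 fit.py -4 34 30 scene top
```

```text
scene [-0.6 31.2 31.2] 91.3 ends [ 67. 142. -68. -80.]
top [130.  180.2  49.8] 94.2 ends [229. 264.  31.  96.]
both [ 1.2 34.  31.8]
tcp bay [-45.8  -2.1] 4.5 yaw rel bay deg -30.1 t 13.3
```

Emit:
move_arm --rows '[{"slide":[0.0055,0.0004,0],"rot":[0,0,-0.04]},{"slide":[0.0055,0.0004,0],"rot":[0,0,-0.04]},{"slide":[0.0055,0.0004,0],"rot":[0,0,-0.04]},{"slide":[0.0055,0.0004,0],"rot":[0,0,-0.04]}]'

```text
clock: 13.7
position: [572.6, -29.9, 4.1]
tool_rot: [-3.141, -0.001, -0.433]
force: [-0.4, 1.3, 0.8]
grip_width: 42.4
finger_force: 0.2
```

```bash
python3 fit.py 10 26 22 scene; python3 - <<'E'
from bench import vision
import cv2
im=vision.grab_frame('scene')['color'][120:295,190:430,::-1]
cv2.imwrite('pics/s5.png',cv2.resize(im,None,fx=3.3,fy=3.3,interpolation=cv2.INTER_CUBIC))
E
```

```text
scene [14.6 25.8 23.9] 101.3 ends [ 67. 145. -38. -93.]
tcp bay [-27.  -13.2] 4.2 yaw rel bay deg -20.8 t 13.75
```

View pics/s5.png

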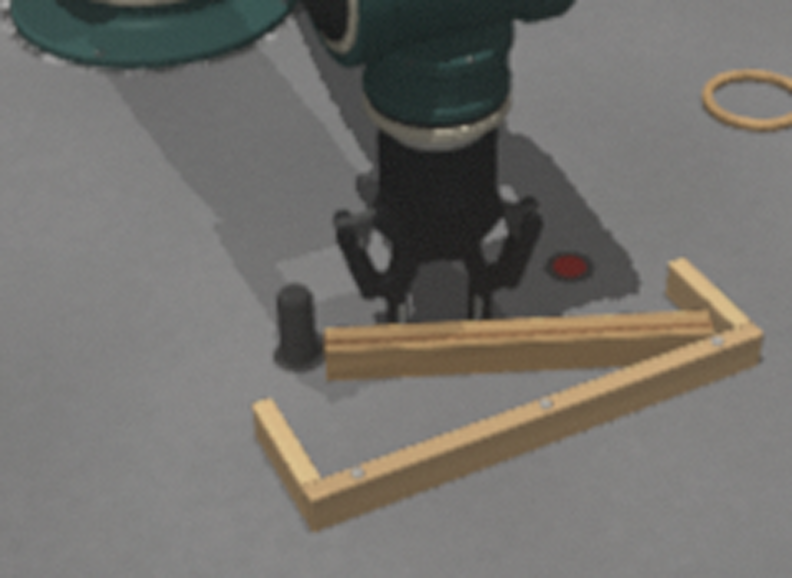

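The scene crop shows the trailing end at (327,355) with a narrow gap to the post at (297,330), and the free end seated in the far corner at (710,325). Continuing the swing.

Emit:
move_arm --rows '[{"slide":[0.0058,0.0006,0],"rot":[0,0,-0.04]},{"slide":[0.0058,0.0006,0],"rot":[0,0,-0.04]},{"slide":[0.0058,0.0006,0],"rot":[0,0,-0.04]},{"slide":[0.0058,0.0006,0],"rot":[0,0,-0.04]},{"slide":[0.0058,0.0006,0],"rot":[0,0,-0.04]}]'

```text
clock: 14.3
position: [598.3, -42.5, 3.8]
tool_rot: [-3.142, -0.0, -0.234]
force: [-0.7, 0.3, -0.4]
grip_width: 42.6
finger_force: 0.2
```

```bash
python3 fit.py 33 22 12 scene
```

```text
scene [35.8 23.2 14.7] 74.0 ends [  69.  149.    3. -102.]
tcp bay [ -0.4 -24. ] 3.8 yaw rel bay deg -9.4 t 14.35
```

Emit:
move_arm --rows '[{"slide":[0.007,0.0005,0],"rot":[0,0,-0.033]},{"slide":[0.007,0.0005,0],"rot":[0,0,-0.033]},{"slide":[0.007,0,0],"rot":[0,0,-0.033]},{"slide":[0.007,0,0],"rot":[0,0,-0.033]},{"slide":[0.006,0,0],"rot":[0,0,-0.033]}]'

```text
clock: 14.85
position: [631.6, -49.1, 3.6]
tool_rot: [3.142, -0.0, -0.069]
force: [0.2, 0.8, 0.3]
grip_width: 42.8
finger_force: 0.1
```

```bash
python3 fit.py 60 20 5 scene
```

```text
scene [60.7 24.7  3.4] 32.1 ends [  68.  155.   53. -105.]
tcp bay [ 33.2 -28.2] 3.7 yaw rel bay deg -0.0 t 14.9
```

Emit:
move_arm --rows '[{"slide":[0.003,0,0],"rot":[0,0,0]},{"slide":[0.003,0,0],"rot":[0,0,0]},{"slide":[0.003,0,0],"rot":[0,0,0]},{"slide":[0.001,0,0],"rot":[0,0,0]},{"slide":[0,0,0],"rot":[0,0,0]}]'

```text
clock: 15.4
position: [641.5, -49.8, 3.3]
tool_rot: [-3.142, -0.0, -0.069]
force: [-0.2, 0.1, 0.2]
grip_width: 42.3
finger_force: 0.0
```

```bash
python3 fit.py 67 22 1 scene
```

```text
scene [67.1 24.4  0.7] 28.4 ends [  69.  154.   65. -106.]
tcp bay [ 42.4 -28.3] 3.3 yaw rel bay deg -0.1 t 15.45
```

Nearly flush. I'll feel for the wall in 1 mm steps.

Emit:
move_arm --rows '[{"slide":[0.001,0,0],"rot":[0,0,0]},{"slide":[0.001,0,0],"rot":[0,0,0]},{"slide":[0,0,0],"rot":[0,0,0]}]'

```text
clock: 15.75
position: [643.5, -50.0, 3.3]
tool_rot: [-3.142, 0.0, -0.068]
force: [0.6, -0.3, 0.4]
grip_width: 42.5
finger_force: 0.0
```

Emit:
move_arm --rows '[{"slide":[0.001,0,0],"rot":[0,0,0]},{"slide":[0,0,0],"rot":[0,0,0]}]'

```text
clock: 15.95
position: [644.5, -50.1, 3.3]
tool_rot: [-3.142, -0.0, -0.068]
force: [-0.8, 0.4, -0.7]
grip_width: 42.8
finger_force: 0.0
```

Emit:
move_arm --rows '[{"slide":[0.001,0,0],"rot":[0,0,0]},{"slide":[0,0,0],"rot":[0,0,0]}]'

```text
clock: 16.15
position: [645.5, -50.1, 3.3]
tool_rot: [-3.142, -0.0, -0.068]
force: [0.7, 0.5, -0.6]
grip_width: 42.4
finger_force: 0.0
```

Emit:
move_arm --rows '[{"slide":[0.001,0,0],"rot":[0,0,0]},{"slide":[0,0,0],"rot":[0,0,0]}]'

```text
clock: 16.35
position: [645.8, -50.1, 3.2]
tool_rot: [-3.142, 0.002, -0.068]
force: [-7.0, 1.0, 4.0]
grip_width: 42.9
finger_force: 3.2
```

```bash
python3 fit.py 67 22 1 scene
```

```text
scene [70.8 24.1  0.3] 30.9 ends [  72.  154.   70. -106.]
tcp bay [ 46.9 -28.3] 3.2 yaw rel bay deg -0.1 t 16.4
```

Contact with the back wall (7 N). I'll back off, shift to the other half, and press lightly there too.

Emit:
move_arm --rows '[{"slide":[-0.01,0,0],"rot":[0,0,0]},{"slide":[0,-0.04,0],"rot":[0,0,0]},{"slide":[0,-0.04,0],"rot":[0,0,0]},{"slide":[0.004,0,0],"rot":[0,0,0]},{"slide":[0.003,0,0],"rot":[0,0,0]}]'

```text
clock: 16.9
position: [648.7, 30.5, 3.4]
tool_rot: [3.141, -0.0, -0.067]
force: [0.4, -0.1, -0.9]
grip_width: 42.6
finger_force: 0.0
```

Emit:
move_arm --rows '[{"slide":[0.001,0,0],"rot":[0,0,0]},{"slide":[0.001,0,0],"rot":[0,0,0]},{"slide":[0,0,0],"rot":[0,0,0]}]'

```text
clock: 17.2
position: [650.8, 28.9, 3.3]
tool_rot: [3.142, 0.0, -0.069]
force: [-0.5, -0.2, -0.2]
grip_width: 42.4
finger_force: 0.0
```

Emit:
move_arm --rows '[{"slide":[0.001,0,0],"rot":[0,0,0]},{"slide":[0,0,0],"rot":[0,0,0]}]'

```text
clock: 17.4
position: [651.4, 29.1, 3.2]
tool_rot: [3.141, 0.001, -0.069]
force: [-4.6, -1.8, 2.8]
grip_width: 42.8
finger_force: 2.1
```

```bash
python3 fit.py 67 22 1 scene
```

```text
scene [70.3 24.8  0.1] 30.5 ends [  71.  155.   70. -105.]
tcp bay [47.1 51.1] 3.2 yaw rel bay deg -0.1 t 17.45
```

Both halves are seated. Withdrawing up and away, then checking.

Emit:
move_arm --rows '[{"slide":[-0.008,0,0],"rot":[0,0,0]},{"slide":[-0.017,0,0],"rot":[0,0,0]},{"slide":[0,0,-0.04],"rot":[0,0,0]},{"slide":[0,0,-0.045],"rot":[0,0,0]},{"slide":[0,0,-0.045],"rot":[0,0,0]}]'

```text
clock: 17.95
position: [626.1, 31.3, 134.7]
tool_rot: [-3.141, 0.0, -0.068]
force: [-0.2, 0.5, 0.2]
grip_width: 42.8
finger_force: 0.0
```

Emit:
move_arm --rows '[{"slide":[-0.03,0.02,-0.03],"rot":[0,0,0]},{"slide":[-0.03,0.04,-0.01],"rot":[0,0,0]},{"slide":[-0.03,0.04,0],"rot":[0,0,0]},{"slide":[-0.02,0.04,0],"rot":[0,0,0]},{"slide":[-0.02,0.045,0],"rot":[0,0,0]}]'

```text
clock: 18.45
position: [483.7, -144.4, 173.4]
tool_rot: [3.141, -0.001, -0.067]
force: [0.8, -0.6, -0.0]
grip_width: 43.3
finger_force: 0.0
```

Emit:
move_arm --rows '[{"slide":[0,0.045,0],"rot":[0,0,0]},{"slide":[0,0.045,0],"rot":[0,0,0]},{"slide":[0,0.045,0],"rot":[0,0,0]},{"slide":[0,0.045,0],"rot":[0,0,0]},{"slide":[0,0.03,0],"rot":[0,0,0]}]'

```text
clock: 18.95
position: [469.9, -355.6, 173.0]
tool_rot: [3.141, -0.0, -0.07]
force: [0.4, 1.2, -0.8]
grip_width: 42.7
finger_force: 0.0
```

```bash
python3 fit.py 67 22 0 top scene; python3 - <<'E'
from bench import vision
import cv2
im=vision.grab_frame('top')['color'][115:205,260:415,::-1]
cv2.imwrite('pics/t6.png',cv2.resize(im,None,fx=5,fy=5,interpolation=cv2.INTER_CUBIC))
E
```

```text
top [69.9 19.8  0.2] 22.6 ends [  70.  150.   69. -110.]
scene [70.9 24.8  0. ] 24.8 ends [  71.  155.   71. -105.]
both [70.3 23.5  0. ]
tcp bay [-108.4 -345.2] 172.6 yaw rel bay deg -0.3 t 19.05
```

View pics/t6.png

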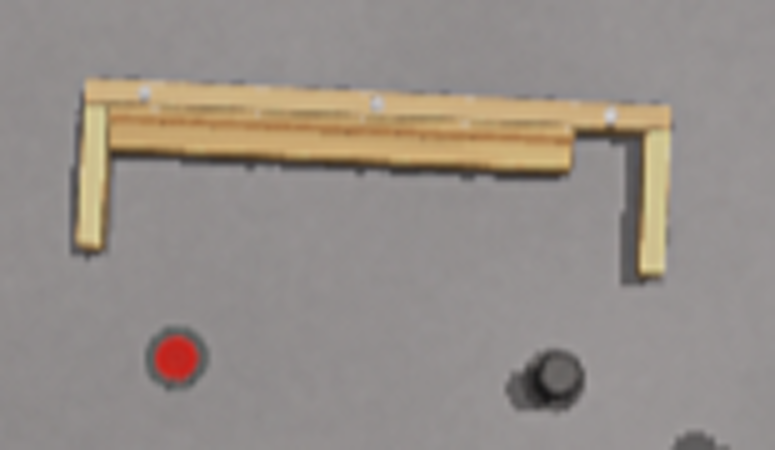

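The crop shows the moulding flush along the back wall from (108,130) to (573,150), parallel to it with no gap, and its far end at the left side wall. The arm is clear, so I'm handing in.

```bash
python3 -c "
from bench import bot
print(bot.sign_off())"
```

```text
the job is handed in; nothing more can be done
None
```

The moulding lies flush against the bay's back wall along its whole length, pushed in free end first and then past the post; it is released, the arm is clear, and the job was handed in at about 19 s.

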